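Take the tube rotor down from the rotator and rest it in the loading stand

TASK

The tube rotator has finished its run: flip its cam lever fully open while the rotor still sits in its seats, then lift the rotor just over the lips of its seats, bring it forward and lower its shaft down and out of the two open slots. Carry it over to the loading stand and lower it until both ends of its shaft rest on the bottom of the two notches, and only then let go; do not set it down on the bench on the way. Leave the lever open and the other things on the bench where they are.

Things in the scene. Friction and masses are not known exactly. Their poses are not given: they have to be found in the camera images.
- rotator: bench tube rotator, fixed: low white base (106 x 268 mm, top at z = 14 mm, front edge at x = -18), two steel bearing plates with J slots and, at the +y end, a white motor housing 128 mm high. Origin on the bench under the middle of the seated rotor's shaft; -x is its front, y runs along the shaft to the motor, z up. Plates 8 mm thick, y = -82 to -74 and 74 to 82 mm, 131 mm high.
- seat_mid (a point): fixed point midway between the two seats, where the middle of the seated shaft's axis belongs: 95 mm above the bench; axes as the rotator's. In each plate the seat has its floor 6 mm below this point, a back wall 7.5 mm behind it and in front a lip 6 mm thick (7 to 13 mm in front), its top 1 mm below this point, so that the 12 mm shaft must rise 5 mm to pass over it.
- slot_mid (a point): fixed point midway between the plates in the slots' vertical channels: 23 mm in front of seat_mid, same height. Channels are 20 mm wide (x), open at the bottom, closed by a bridge 20 mm above this point. The hook in front of each channel ends 16 mm below this point: the shaft is free to go forward once its axis is 25 mm below it. Way out: up 8 mm from the seat, 23 mm forward, straight down.
- cam_lever (a joint): cam lever outside the plate at the rotator's -y end: 0 shut (handle level, pointing to the rotator's front), grows as the handle swings up and over to the back, stop at 1.95 rad (22 degrees past upright, fully open). Shut, its eccentric disc 2 mm above the shaft end keeps the shaft from rising; from 1.5 rad it may rise 8 mm. Friction 0.12 N m (1.5 N at the grip): stays where left.
- lever_grip (a point): point on the axis of the lever's black handle (round, 15 mm thick, running from 37 mm behind to 22 mm beyond this point), 80 mm from the pivot. Swings with the lever in a vertical plane; nothing within 25 mm of it to either side.
- lever_pivot (a point): the lever's pivot, in the plane in which lever_grip swings; hinge axis along the rotator's y; at (6, -100, 122) mm in the rotator's frame. Fixed to the rotator.
- rotor_mid (a point): centre of the loose rotor (0.4 kg, 196 mm long), on its axis; y along the shaft to the gear end (it may be turned about y). Steel shaft 12 mm thick; in the middle a black ribbed spool 30 mm thick, 60 mm long (54 mm free), to be gripped from above across the shaft; beside it two grey discs 80 mm across with tubes, out to 64 mm from the middle. Starts in the seats.
- gear_end (a point): point on the rotor's axis 78 mm from its middle, towards the white gear (29 mm across, 86 to 96 mm from the middle); here the shaft lies in slot or notch. A collar 22 mm across sits at 66 to 70 mm from the middle.
- plain_end (a point): the same at the rotor's other end, without gear: 78 mm from the middle; collar at 66 to 70 mm, shaft ends at 100 mm from the middle
- stand: loading stand, fixed: white base plate 104 x 188 mm (top at z = 11 mm) and two Y-shaped steel rests 8 mm thick, y = -82 to -74 and 74 to 82 mm. Origin on the bench under its middle, y from rest to rest, z up. Each rest has an open notch 15 mm wide at x = 0, bottom at z = 56 mm, straight up to z = 72, then flaring to 46 mm wide at z = 90.
- rest_mid (a point): fixed point midway between the notches, 62 mm above the bench, where rotor_mid belongs when the shaft rests on the bottom of both notches; y from rest to rest. 4 mm of end play each way (collars just inside the rests); the gear may be at either end.
- petri_dish: bystander: petri dish 90 mm across, 15 mm high
- dish_stack: bystander: three stacked petri dishes, 90 mm across, 44 mm high
- micropipette: bystander: micropipette lying on the bench, 250 mm long, 30 mm high
- tip_box: bystander: box of pipette tips 84 x 126 x 70 mm
- tube_rack: bystander: rack of small tubes 80 x 210 x 53 mm
- wash_bottle: bystander: white bottle 66 mm across, 150 mm high
- timer: bystander: bench timer 60 x 70 x 23 mm

How it is judged:
By the outcome, as a careful person would: the job done as asked, in the order asked, and still so for the second after the job is handed in, with the robot touching nothing.
It also fails if it takes over 69 s, if anything falls off the work surface, if the arm or the gripper's body presses on something with over 40 N, if the wrist force passes 120 N, or if a joint passes its speed limit or range.

ROBOT

A 6-joint arm with a two-finger parallel gripper is mounted at the origin on the work surface. World frame = base frame: x ahead of the robot, y to its left, z up, the work surface at z = 0. Lengths are in mm, angles in rad, forces in N, time in s.
With the tool pointing down it reaches from about 400 to 925 mm from the base axis. Payload 12.5 kg.
Tool frame: the origin (TCP) lies between the finger pads; the fingertips stand 11 mm ahead of it and the grasp point (between the pads) lies 8 mm behind it (env.tip_extent is the distance from the TCP to the fingertips, in mm); x points along the fingers, z is the direction in which the jaws open and shut, and the axes are right-handed (so a half turn about x gives the same grasp; the last joint's range is limited). The gripper opens to 95 mm and grips with 3 to 60 N. Pads are 20 mm wide; open, the fingers measure 119 mm over their backs; the gripper's body (75 mm by 180 mm) begins 59 mm behind the grasp point.
Start: joints at [1.137, 0.491, 1.559, -0, 1.092, -0.106], TCP at [201.209, 591.744, 225.661] pointing down, gripper open.
Joint ranges: [-3.1, 3.1], [-0.84, 2.19], [0.05, 2.79], [-1.13, 4.28], [0.06, 2.93], [-2.69, 2.69]. Speed limits (rad/s): [2.22, 2.22, 2.79, 3.14, 3.14, 3.14].

INTERFACE

Orientations are given as [roll, pitch, yaw] about the fixed x, y, z axes, in that order (R = Rz(yaw) Ry(pitch) Rx(roll)).
In Python, from cell import status, imaging, env gives the robot as it stands. The module is installed in compiled form; this text tells all that it offers.
- The arm moves only by the tool apply_moves, never from a script. Its argument "increments" is a list of rows, each a list of 5 numbers: the closure, from 0 (fully open) to 1 (shut), then the shift along the tool's x, y, z in mm, then the turn about the tool's x in degrees. A call has 1 to 10 rows; each row shifts and turns the commanded pose from where the row before left it, along the tool's axes as they then stand; what a row does not reach is not made up. A row lasts 1/10 s, in which the tool goes at most 50 mm and 8.59 degrees, less where a joint would pass 70% of its speed; a pose out of reach is approached as far as the arm can. A call with a gripper value outside its range is refused whole. The fingers move at their own pace and stop on an object; the grip force is fixed at half the most. Time passes only in rows, so rows that do not move let the fingers close. It gives the time, the measured TCP pose, the force and the opening at its end, in the units of the state.
- status.state(): the state, without advancing time (a new reading comes with each control period).
- imaging.read_camera(name): name is "scene" or "top" or "wrist"; returns a dict with "pixels" (384x512x3 uint8, red, green, blue), "fovy" (degrees; the focal length in pixels is half the picture's height over the tangent of half this angle, whatever the lens; pixels are square), "cx", "cy" (the principal point, pixels), "R" (3x3) and "t" (3): a world point X has camera coordinates R X + t. Camera axes: x right, y down, z forward; pixel columns grow to the right and rows downward; lengths in mm; the calibration is good to about 2 mm. A picture is of the moment at which its call begins. There is no depth.
- env.job_done(): hands the job in, once; it reports no verdict.
The state is a dict: "t": time; "joints": joint angles; "qvel": joint speeds; "tau": joint torques, N m; "eef_pos": TCP position; "tcp_rot": TCP orientation; "ft_force": force on the tool from outside, world axes, zero at the start; "moment": the same for the moment, N m; "opening": opening from 0.0 (shut) to 1.0 (fully open).
Only numpy, scipy, OpenCV 4.12 (cv2) and the standard library are available. Lean on these libraries where they do the work, as an engineer would, in place of code of your own. Each camera call takes 0.05 s, during which the arm holds its last target. There are 200 camera calls.

## Working session

There is one attempt and no reset: what is moved stays moved. The work goes in short steps, Python scripts to look and compute and a tool call to move; the robot and the scene stay as the last step left them, time stands still between calls to the robot, and variables do not carry over. Pictures are saved under pics/ and viewed, about 8 in all and at most 12, crops included, and the job is handed in when it is done.

Besides the shell and the picture viewer there is one more tool, called after "Call:" as name(argument=value, ...) on one line, values as JSON. apply_moves: Moves the arm, as the interface text tells. Its arguments: {"type":"object","properties":{"increments":{"type":"array"}},"required":["increments"]}

```bash
mkdir -p pics; cat > h.py <<'E'
import numpy as np, cv2
from cell import status, imaging, env
def cam(n,save=None):
    c=imaging.read_camera(n); c['f']=192/np.tan(np.radians(c['fovy'])/2)
    c['R']=np.array(c['R']);c['t']=np.array(c['t'])
    if save: cv2.imwrite('pics/'+save,np.array(c['pixels'])[:,:,::-1])
    return c
def ray(c,u,v):
    d=c['R'].T@np.array([(u-c['cx'])/c['f'],(v-c['cy'])/c['f'],1]); return -c['R'].T@c['t'],d
def onz(c,u,v,z):
    o,d=ray(c,u,v); return o+d*(z-o[2])/d[2]
def proj(c,X):
    p=c['R']@np.array(X,float)+c['t']; return p[:2]/p[2]*c['f']+[c['cx'],c['cy']]
def two(c1,p1,c2,p2):
    o1,d1=ray(c1,*p1);o2,d2=ray(c2,*p2)
    s=np.linalg.lstsq(np.c_[d1,-d2],o2-o1,rcond=None)[0]
    a=o1+s[0]*d1;b=o2+s[1]*d2; return (a+b)/2,np.linalg.norm(a-b)
E
python3 - <<'E'
from h import *
for n in ('scene','top'):
    c=cam(n); print(n,c['f'],c['cx'],c['cy'],-c['R'].T@c['t'],c['R'].round(3).tolist())
    im=np.array(c['pixels'])[:,:,::-1]; cv2.imwrite(f'pics/{n}0.png',cv2.resize(im,(800,600),interpolation=cv2.INTER_CUBIC))
print(status.state())
E
```

```text
scene 461.27091692940553 254.05495831587524 189.20705781260614 [1125.54648822 -918.75260048  879.95086567] [[0.87, 0.493, 0.006], [0.293, -0.507, -0.811], [-0.396, 0.707, -0.585]]
top 438.4669469846413 259.92264283546183 193.36863884594985 [ 308.80092929  -21.1775391  1408.89072132] [[0.069, -0.998, -0.004], [-0.973, -0.067, -0.22], [0.219, 0.019, -0.975]]
{'t': 0.1, 'joints': array([ 1.13742530e+00,  4.91509276e-01,  1.55939292e+00,  3.83103655e-05,
        1.09169661e+00, -1.05596439e-01]), 'qvel': array([ 0.00151241, -0.00340819, -0.00137154, -0.00129746,  0.00110596,
        0.00030816]), 'tau': array([ 1.71831121e-03, -6.13617325e+01, -2.58604538e+01,  6.93595293e-02,
        4.70740255e-02, -5.39161658e-05]), 'eef_pos': array([201.09236686, 591.55047474, 225.11244874]), 'tcp_rot': array([ 3.00223747,  1.5697896 , -2.03794377]), 'ft_force': array([ 0.42921781, -0.53090106, -0.5375796 ]), 'moment': array([-0.01926651, -0.01595741,  0.02120601]), 'opening': 0.9982930027443748}
```

View pics/scene0.png

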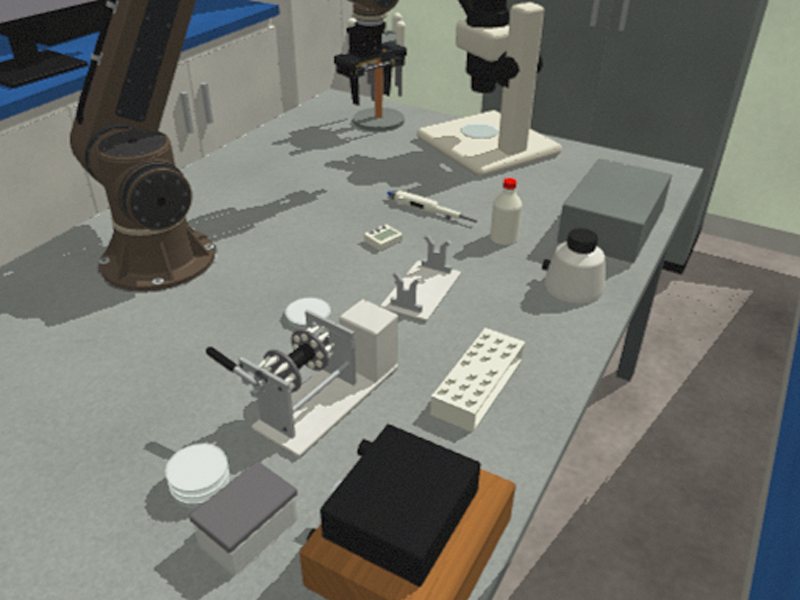

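View pics/top0.png

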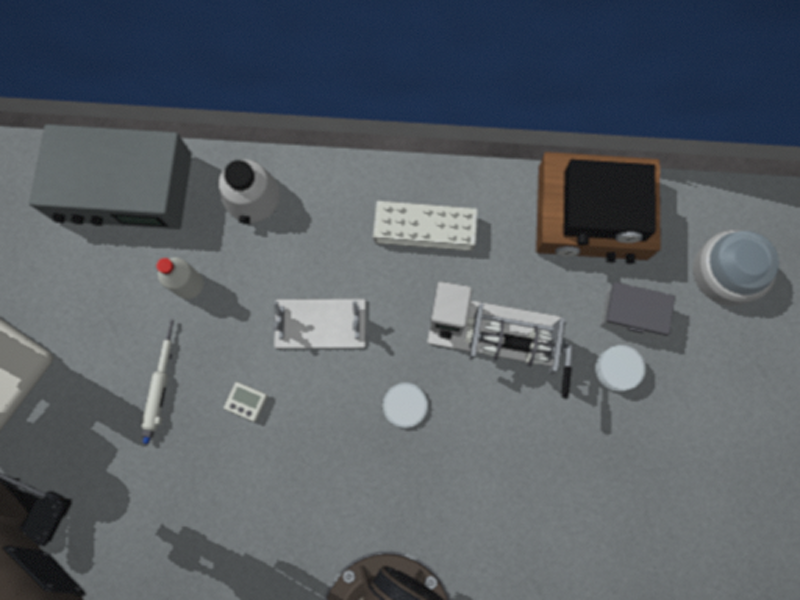

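The scene view shows the rotator at about (300,370) with its lever handle at about (230,365), and the stand at (425,280). In the top view the rotator's spool is at (518,342), the handle at (567,372) and the stand at (321,324). Next I'll zoom in.

```bash
python3 - <<'E'
from h import *
a=cv2.imread('pics/top0.png') 
c=cam('top','t.png'); s=cam('scene','s.png')
t=cv2.imread('pics/t.png'); q=cv2.imread('pics/s.png')
def crop(im,x,y,w,h,k): return cv2.resize(im[y:y+h,x:x+w],None,fx=k,fy=k,interpolation=cv2.INTER_CUBIC)
A=crop(t,265,175,110,85,7)   # 770x595
cv2.imwrite('pics/c1.png',A)
B=crop(q,125,180,135,110,5.0); C=crop(q,240,145,60,62,5.0); D=crop(t,170,185,70,45,5.0)
o=np.zeros((600,800,3),np.uint8); 
o[:310,:300]=C; o[:225,310:660]=D
cv2.imwrite('pics/c2.png',o); cv2.imwrite('pics/c3.png',B)
for n,im,r in(('top',t,(265,175,110,85)),('scene',q,(125,180,135,110))):
    x,y,w,h=r; g=(im[y:y+h,x:x+w].max(2)<40).astype(np.uint8)
    k,l,st,ce=cv2.connectedComponentsWithStats(g)
    for i in range(1,k):
        if st[i,4]>15: print(n,st[i]+[x,y,0,0,0],ce[i]+[x,y])
E
```

```text
top [282 212   7   4  22] [284.95454545 213.31818182]
top [322 214  18  11 129] [330.54263566 219.25581395]
top [360 235   5  19  65] [362.12307692 243.64615385]
scene [185 220  16  15 116] [193.88793103 226.62931034]
scene [132 223  18  14  85] [140.57647059 229.02352941]
scene [229 272  31  18 352] [246.74431818 282.76420455]
```

View pics/c1.png

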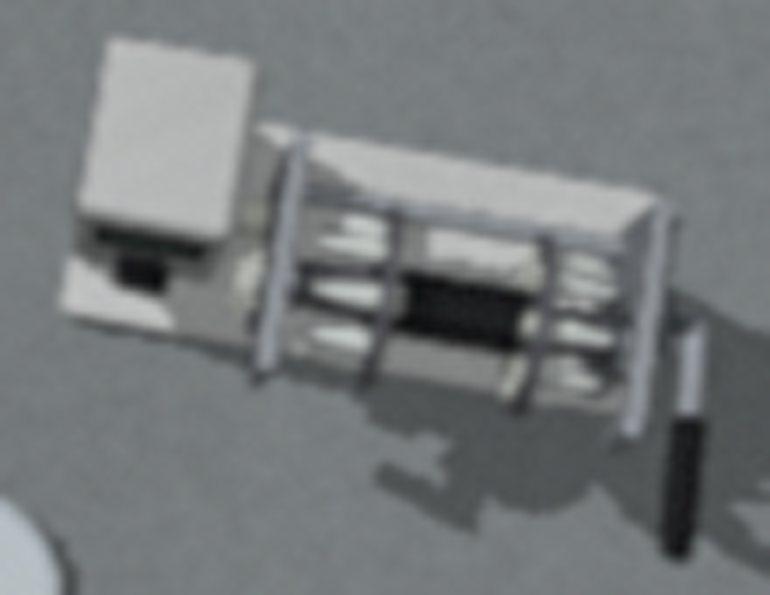

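View pics/c2.png

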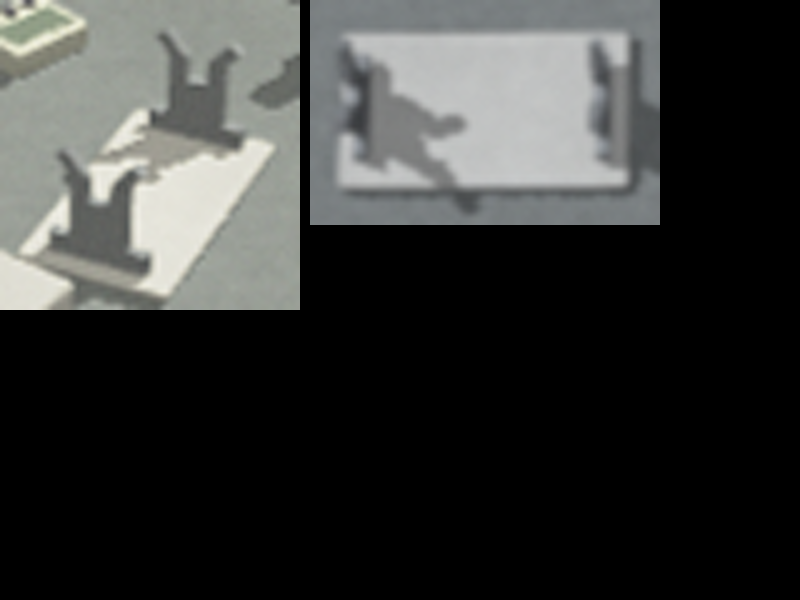

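View pics/c3.png

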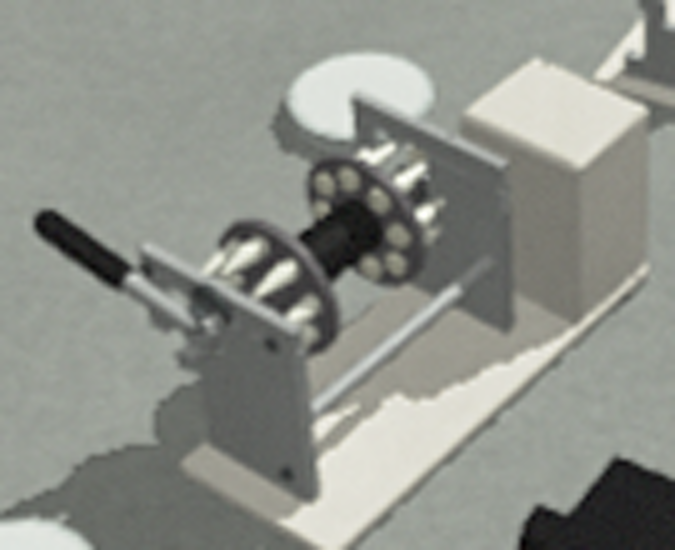

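In the crops I see the plate tops, the spool centre at about crop (465,310), the handle from (686,420) to (678,555), and the stand's base corners. The lever is shut, pointing at the robot. Next I turn these into positions.

```bash
python3 - <<'E'
from h import *
c=cam('top');s=cam('scene')
T=lambda x,y:(265+(x+.5)/7-.5,175+(y+.5)/7-.5)
D=lambda x,y:(170+(x-310+.5)/5-.5,185+(y+.5)/5-.5)
C=lambda x,y:(240+(x+.5)/5-.5,145+(y+.5)/5-.5)
P=lambda n,u,z:print(n,onz(c,*u,z).round(1))
P('plate L back',T(300,140),131);P('plate L front',T(262,372),131)
P('plate R back',T(664,207),131);P('plate R front',T(632,430),131)
P('base front left',T(62,312),14)
P('base front R',T(610,408),14)
P('housing BL',T(108,42),128);P('housing BR',T(252,62),128);P('housing FR',T(222,238),128);P('housing FL',T(78,212),128)
P('spool',(330.54,219.26),100)
P('handle',(362.12,243.65),124)
P('handle front end',T(677,557),122);P('handle back end',T(687,419),122)
print('spool2',two(c,(330.54,219.26),s,(193.89,226.63)))
print('handle2',two(c,(362.12,243.65),s,(140.58,229.02)))
for n,p in(('BL',(340,34)),('BR',(630,33)),('FR',(630,187)),('FL',(338,187))):P('stand '+n,D(*p),11)
for n,p in(('far L prong tip',(165,38)),('far R',(236,52)),('near L',(64,156)),('near R',(133,172))):print(n,onz(s,*C(*p),90).round(1))
for n,p in(('stand right',(275,147)),('stand bottom',(165,297)),('stand top',(137,110))):print(n,onz(s,*C(*p),11).round(1))
E
```

```text
plate L back [ 602.1 -137.7  131. ]
plate L front [ 501.5 -126.4  131. ]
plate R back [ 583.6 -293.   131. ]
plate R front [ 487.7 -281.6  131. ]
base front left [540.5 -43.   14. ]
base front R [ 513.5 -295.2   14. ]
housing BL [640.4 -53.6 128. ]
housing BR [ 635.7 -115.9  128. ]
housing FR [ 558. -107.  128.]
housing FL [565.  -45.3 128. ]
spool [ 537.7 -213.6  100. ]
handle [ 467.7 -304.7  124. ]
handle front end [ 437.2 -303.2  122. ]
handle back end [ 495.2 -306.3  122. ]
spool2 (array([ 542.38689064, -208.18068524,  105.12847549]), np.float64(14.488678866273975))
handle2 (array([ 464.69110472, -303.39870766,  136.44132593]), np.float64(4.183080504956481))
stand BL [610.7 282.2  11. ]
stand BR [624.4  92.8  11. ]
stand FR [522.9  84.4  11. ]
stand FL [510.  272.2  11. ]
far L prong tip [540.7 247.8  90. ]
far R [589.  255.5  90. ]
near L [551.7  94.3  90. ]
near R [596.3 100.2  90. ]
stand right [612.2 276.4  11. ]
stand bottom [624.9  92.3  11. ]
stand top [509.9 270.   11. ]
```

```bash
cat >> h.py <<'E'
from scipy.spatial.transform import Rotation as Ro
def go(X,jaw,cur=None):
    """tool-frame delta to world point X (TCP), jaw world yaw (mod pi)"""
    s=status.state(); R=Ro.from_euler('xyz',s['tcp_rot']).as_matrix()
    z=R[:,2]; j=np.arctan2(z[1],z[0]); d=(jaw-j+np.pi/2)%np.pi-np.pi/2
    print('t',s['t'],'tcp',s['eef_pos'].round(1),'jawyaw',round(j,3),'xaxis',R[:,0].round(3),'F',s['ft_force'].round(1),'op',round(s['opening'],3),'j6',s['joints'][5].round(2))
    print('delta world',(np.array(X)-s['eef_pos']).round(1),'tool',(R.T@(np.array(X)-s['eef_pos'])).round(1),'turn deg about tool x',np.degrees(-d).round(1))
E
python3 - <<'E'
from h import *
c=cam('top');s=cam('scene')
T=lambda x,y:(265+(x+.5)/7-.5,175+(y+.5)/7-.5)
B=lambda x,y:(125+(x+.5)/5-.5,180+(y+.5)/5-.5)
print('rod R',two(c,T(620,240),s,B(318,402)),'rod L',two(c,T(315,203),s,B(488,265)))
yaw=-.108; O=np.array([540.9,-210.1,0]); R=Ro.from_euler('z',yaw).as_matrix()
g=O+R@[-74,-100,122]; print('grip',g); go(g+[0,0,120],yaw+np.pi/2)
go(np.array([480,100,300]),yaw+np.pi/2)
E
```

```text
rod R (array([ 582.31621967, -284.596822  ,   71.66923506]), np.float64(5.797475943014296)) rod L (array([ 592.8501633 , -149.31992273,   62.58962041]), np.float64(8.59427266392551))
grip [ 456.55213164 -301.54089404  122.        ]
t 0.4 tcp [201.2 591.7 225.6] jawyaw 1.243 xaxis [-0. -0. -1.] F [-0.2 -0.2 -0.2] op 1.003 j6 -0.11
delta world [ 255.4 -893.3   16.4] tool [ -16.4 -529.3 -763.5] turn deg about tool x -12.6
t 0.4 tcp [201.2 591.7 225.6] jawyaw 1.243 xaxis [-0. -0. -1.] F [-0.2 -0.2 -0.2] op 1.003 j6 -0.11
delta world [ 278.8 -491.7   74.4] tool [ -74.4 -422.3 -375.8] turn deg about tool x -12.6
```

Call:
apply_moves(increments=[[0,-7,-35,-31,0],[0,-7,-35,-31,0],[0,-7,-35,-31,0],[0,-7,-35,-31,0],[0,-7,-35,-31,0],[0,-7,-35,-31,0],[0,-7,-35,-31,0],[0,-7,-35,-31,0],[0,-7,-35,-31,0],[0,-7,-35,-31,0]])

```text
t: 1.4
eef_pos: [433.4, 183.8, 296.2]
tcp_rot: [-0.829, 1.57, 0.414]
ft_force: [-0.3, 0.3, 0.3]
opening: 1.0
```

Call:
apply_moves(increments=[[0,0,0,0,-6.3],[0,0,0,0,-6.3],[0,0,0,0,0]])

```text
t: 1.7
eef_pos: [432.9, 185.1, 295.7]
tcp_rot: [-0.89, 1.571, 0.574]
ft_force: [0.0, 0.1, 0.2]
opening: 1.005
```

```bash
python3 - <<'E'
from h import *
go([449,-301.5,250],-.108+np.pi/2)
E
```

```text
t 1.7 tcp [432.9 185.1 295.7] jawyaw 1.464 xaxis [ 0.  0. -1.] F [0.  0.1 0.2] op 1.005 j6 -1.2
delta world [  16.1 -486.6  -45.7] tool [  45.7  -68.1 -482.1] turn deg about tool x 0.0
```

Call:
apply_moves(increments=[[0.5,0,-7,-48,0],[0.5,0,-7,-48,0],[0.5,0,-7,-48,0],[0.5,0,-7,-48,0],[0.5,5,-7,-48,0],[0.5,5,-7,-48,0],[0.5,5,-7,-48,0],[0.5,5,-7,-48,0],[0.5,5,-7,-48,0],[0.5,20,-5,-40,0]])

```text
t: 2.7
eef_pos: [450.1, -293.7, 251.6]
tcp_rot: [-2.149, 1.567, -0.689]
ft_force: [1.2, 0.3, -0.6]
opening: 0.503
```

```bash
python3 - <<'E'
from h import *
go([449,-301.5,250],-.108+np.pi/2)
c=cam('wrist','w1.png'); print(c['f'],c['cx'],c['cy'],-c['R'].T@c['t'],c['R'].round(2).tolist())
im=cv2.imread('pics/w1.png'); cv2.imwrite('pics/w1b.png',cv2.resize(im,(800,600)))
print('pred grip px',proj(c,[456.5,-301.5,122]))
E
```

```text
t 2.7 tcp [ 450.1 -293.7  251.6] jawyaw 1.459 xaxis [ 0.003 -0.002 -1.   ] F [ 1.2  0.3 -0.6] op 0.503 j6 -2.16
delta world [-1.1 -7.8 -1.6] tool [ 1.6  0.2 -7.9] turn deg about tool x -0.2
318.29603090559965 251.6334921297171 187.87414234703826 [ 379.47460742 -285.01752138  410.89352047] [[0.11, 0.99, -0.0], [0.96, -0.11, 0.25], [0.25, -0.03, -0.97]]
pred grip px [243.72614634 190.43026826]
```

View pics/w1b.png

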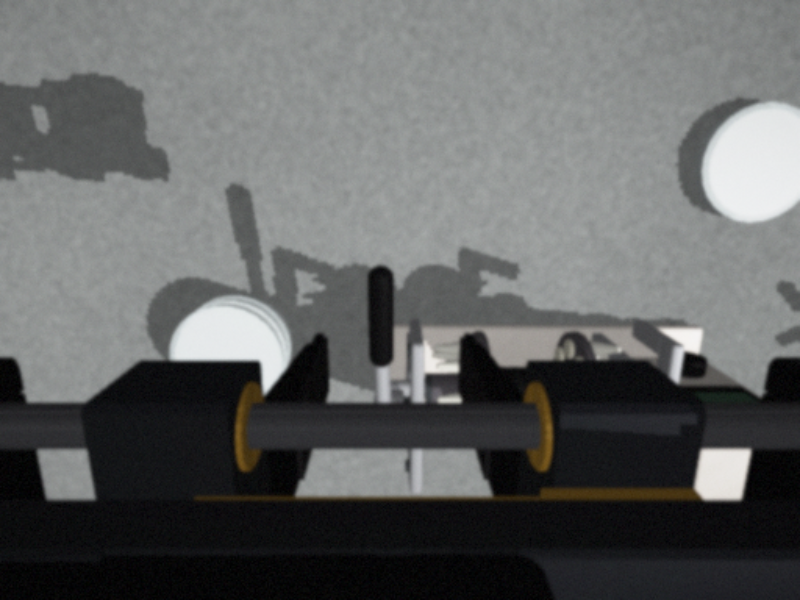

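The wrist view shows the handle from (380,268) to (381,365), midway between the fingers and parallel to the finger plane.

```bash
python3 - <<'E'
from h import *
c=cam('wrist')
for p in((380,267),(381,365),(382,400),(417,322)):
    print(p,onz(c,(p[0]+.5)*.64-.5,(p[1]+.5)*.64-.5,122 if p[0]<400 else 131).round(1))
E
```

```text
(380, 267) [ 435.5 -303.1  122. ]
(381, 365) [ 496.5 -309.7  122. ]
(382, 400) [ 519.9 -311.9  122. ]
(417, 322) [ 468.5 -285.1  131. ]
```

```bash
python3 - <<'E'
from h import *
go([458.5,-304.8,114],-.108+np.pi/2)
E
```

```text
t 2.8 tcp [ 449.  -294.2  248.1] jawyaw 1.457 xaxis [-0.002  0.001 -1.   ] F [-0.1  0.8 -0.3] op 0.499 j6 -2.16
delta world [   9.5  -10.6 -134.1] tool [134.1 -11.   -9.6] turn deg about tool x -0.4
```

Call:
apply_moves(increments=[[0.65,0,-5.5,-5,-0.4],[0.65,0,-5.5,-4.6,0],[0.65,25,0,0,0],[0.65,30,0,0,0],[0.65,30,0,0,0],[0.65,20,0,0,0],[0.65,10,0,0,0],[0.65,0,0,0,0]])

```text
t: 3.6
eef_pos: [459.9, -301.0, 135.2]
tcp_rot: [0.864, 1.57, 2.335]
ft_force: [1.5, -0.5, -0.3]
opening: 0.345
```

```bash
python3 - <<'E'
from h import *
go([458.5,-304.8,114],-.108+np.pi/2)
c=cam('wrist','w2.png');im=cv2.imread('pics/w2.png'); cv2.imwrite('pics/w2b.png',cv2.resize(im,(800,600)))
E
```

```text
t 3.6 tcp [ 459.9 -301.   135.2] jawyaw 1.471 xaxis [-0.001  0.001 -1.   ] F [ 1.5 -0.5 -0.3] op 0.345 j6 -2.17
delta world [ -1.4  -3.8 -21.2] tool [21.2  1.  -4. ] turn deg about tool x 0.5
```

View pics/w2b.png

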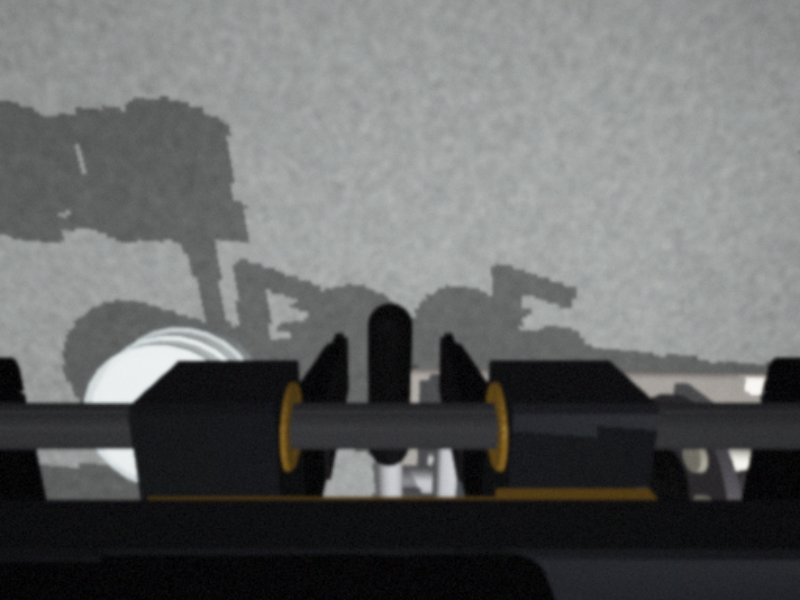

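The handle sits between the open fingers (columns 347 to 441, handle at 390). I'll go down the rest of the way and grip.

Call:
apply_moves(increments=[[0.65,10,0.5,-2,0],[0.65,11,0.5,0,0],[0.65,0,0,0,0],[1,0,0,0,0],[1,0,0,0,0],[1,0,0,0,0],[1,0,0,0,0]])

```text
t: 4.35
eef_pos: [458.4, -302.5, 114.7]
tcp_rot: [0.067, 1.569, 1.536]
ft_force: [3.0, 7.4, 0.3]
opening: 0.148
```

```bash
python3 - <<'E'
from h import *
go([458.5,-304.8,114],-.108+np.pi/2)
E
```

```text
t 4.35 tcp [ 458.4 -302.5  114.7] jawyaw 1.469 xaxis [ 0.     0.002 -1.   ] F [3.  7.4 0.3] op 0.148 j6 -2.18
delta world [ 0.1 -2.3 -0.7] tool [ 0.7 -0.3 -2.3] turn deg about tool x 0.4
```

```bash
python3 -c "
import numpy as np
t=np.linspace(0,1.96,21);x=-80*np.sin(t);y=80*np.cos(t)
print(np.c_[np.diff(x),np.diff(y)].round(1).tolist())"
```

```text
[[-7.8, -0.4], [-7.8, -1.1], [-7.6, -1.9], [-7.4, -2.6], [-7.1, -3.3], [-6.7, -4.0], [-6.3, -4.7], [-5.8, -5.3], [-5.3, -5.8], [-4.7, -6.3], [-4.0, -6.7], [-3.4, -7.1], [-2.7, -7.4], [-1.9, -7.6], [-1.2, -7.7], [-0.4, -7.8], [0.4, -7.8], [1.1, -7.8], [1.9, -7.6], [2.6, -7.4]]
```

Call:
apply_moves(increments=[[1,-7.8,-0.4,0.5,0],[1,-7.8,-1.1,0,0],[1,-7.6,-1.9,0,0],[1,-7.4,-2.6,0,0],[1,-7.1,-3.3,0,0]])

```text
t: 4.85
eef_pos: [467.9, -303.4, 152.0]
tcp_rot: [-0.009, 1.57, 1.461]
ft_force: [6.7, 2.3, -10.3]
opening: 0.153
```

Call:
apply_moves(increments=[[1,-6.7,-4.0,0,0],[1,-6.3,-4.7,0,0],[1,-5.8,-5.3,0,0],[1,-5.3,-5.8,0,0],[1,-4.7,-6.3,0,0]])

```text
t: 5.35
eef_pos: [493.5, -306.4, 180.9]
tcp_rot: [1.058, 1.569, 2.528]
ft_force: [0.9, 0.8, -14.0]
opening: 0.152
```

```bash
python3 - <<'E'
from h import *
a=.98
p=np.array([538,-313,114])+80*np.array([-np.cos(a)*.994,np.cos(a)*.108,np.sin(a)]);print(p)
go(p,-.108+np.pi/2)
E
```

```text
[ 493.70556708 -308.1873252   180.43978964]
t 5.35 tcp [ 493.5 -306.4  180.9] jawyaw 1.47 xaxis [-0.002  0.001 -1.   ] F [  0.9   0.8 -14. ] op 0.152 j6 -2.14
delta world [ 0.2 -1.8 -0.5] tool [ 0.5 -0.4 -1.8] turn deg about tool x 0.4
```

Call:
apply_moves(increments=[[1,-4.0,-6.7,0,0],[1,-3.4,-7.1,0,0],[1,-2.7,-7.4,0,0],[1,-1.9,-7.6,0,0],[1,-1.2,-7.7,0,0]])

```text
t: 5.85
eef_pos: [530.2, -310.4, 194.7]
tcp_rot: [1.514, 1.57, 2.984]
ft_force: [-5.6, 0.3, -6.9]
opening: 0.154
```

Call:
apply_moves(increments=[[1,-0.4,-7.8,0,0],[1,0.4,-7.8,0,0],[1,1.1,-7.8,0,0],[1,1.9,-7.6,0,0],[1,2.6,-7.4,0,0],[1,1,-2,0,0],[1,0,0,0,0]])

```text
t: 6.55
eef_pos: [570.5, -314.5, 187.6]
tcp_rot: [-1.731, 1.57, -0.261]
ft_force: [0.7, 0.1, 0.5]
opening: 0.005
```

```bash
python3 - <<'E'
from h import *
a=1.95
p=np.array([538,-313,114])+80*np.array([-np.cos(a)*.994,np.cos(a)*.108,np.sin(a)]);print(p)
go(p,-.108+np.pi/2)
E
```

```text
[ 567.43677971 -316.19836238  188.3167772 ]
t 6.55 tcp [ 570.5 -314.5  187.6] jawyaw 1.47 xaxis [ 0. -0. -1.] F [0.7 0.1 0.5] op 0.005 j6 -2.08
delta world [-3.1 -1.7  0.7] tool [-0.7  2.9 -2. ] turn deg about tool x 0.4
```

The fingers shut fully, so the handle slipped out near the end. I'll look.

```bash
python3 - <<'E'
from h import *
cam('wrist','w3.png');s=cam('scene','s3.png')
w=cv2.imread('pics/w3.png');q=cv2.imread('pics/s3.png')
p=proj(s,[570,-314,195]); x,y=int(p[0])-50,int(p[1])-60
o=np.zeros((600,800,3),np.uint8); o[:300,:400]=cv2.resize(w,(400,300)); 
o[:480,410:790]=cv2.resize(q[y:y+120,x:x+95],(380,480),interpolation=cv2.INTER_CUBIC); print(x,y)
cv2.imwrite('pics/m3.png',o)
E
```

```text
120 167
```

View pics/m3.png

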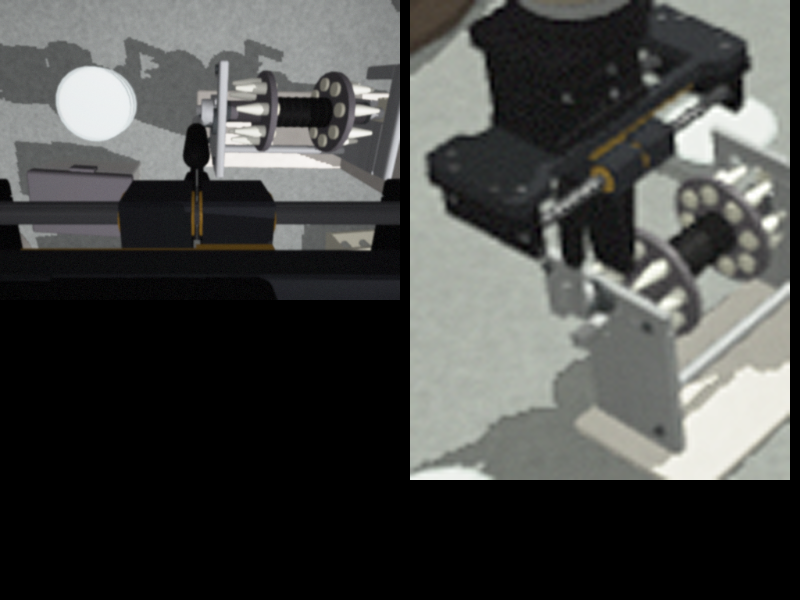

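The handle is now in front of the shut fingers, nearly upright. I'll go up and over it, come down in front and push it back with the shut fingers.

Call:
apply_moves(increments=[[1,-30,0,0,0],[1,-35,0,0,0],[1,0,30,-2,0],[1,0,30,0,0],[1,0,20,0,0],[1,28,0,0,0],[1,28,0,0,0],[1,0,0,0,0]])

```text
t: 7.45
eef_pos: [488.9, -307.6, 194.3]
tcp_rot: [0.982, 1.566, 2.452]
ft_force: [-0.8, -0.1, -0.7]
opening: 0.007
```

Call:
apply_moves(increments=[[1,0,-10,0,0],[1,0,-8,0,0],[1,0,-7,0,0],[1,0,-6,0,0],[1,0,-6,0,0],[1,0,-5,0,0]])

```text
t: 8.05
eef_pos: [532.5, -312.6, 196.8]
tcp_rot: [1.509, 1.571, 2.979]
ft_force: [-1.8, 0.2, -0.0]
opening: 0.005
```

```bash
python3 - <<'E'
from h import *
go([545,-313.5,195],-.108+np.pi/2)
E
```

```text
t 8.05 tcp [ 532.5 -312.6  196.8] jawyaw 1.47 xaxis [-0.  0. -1.] F [-1.8  0.2 -0. ] op 0.005 j6 -2.11
delta world [12.5 -0.9 -1.8] tool [  1.8 -12.6   0.3] turn deg about tool x 0.4
```

Call:
apply_moves(increments=[[1,0,-4,0,0],[1,0,-4,0,0]])

```text
t: 8.25
eef_pos: [540.1, -313.2, 196.4]
tcp_rot: [0.913, 1.57, 2.383]
ft_force: [-2.3, 0.3, -1.1]
opening: 0.002
```

Call:
apply_moves(increments=[[1,0,-2,0,0],[1,0,-2,0,0]])

```text
t: 8.45
eef_pos: [541.7, -313.2, 196.1]
tcp_rot: [1.329, 1.564, 2.8]
ft_force: [-21.2, 1.3, 5.5]
opening: 0.005
```

Call:
apply_moves(increments=[[1,0,-1.5,0,0],[1,0,0,0,0]])

```text
t: 8.65
eef_pos: [541.9, -313.2, 196.0]
tcp_rot: [1.34, 1.561, 2.81]
ft_force: [-22.2, 2.4, 7.0]
opening: 0.005
```

The force rises to 21 N with no further motion, so the lever is at its stop. I'll back off, go up, turn a quarter turn and hover over the rotor.

Call:
apply_moves(increments=[[1,0,15,0,0],[1,0,20,0,0],[0.8,-35,0,0,0],[0.6,-35,0,0,0],[0.42,0,0,35,0],[0.42,0,0,35,0],[0.42,0,0,30,0],[0.42,0,-30,0,0]])

```text
t: 9.45
eef_pos: [549.6, -210.7, 267.8]
tcp_rot: [-0.54, 1.57, 0.932]
ft_force: [0.7, -1.2, 0.1]
opening: 0.454
```

Call:
apply_moves(increments=[[0.42,0,0,0,8.5],[0.42,0,0,0,8.5],[0.42,0,0,0,8.5],[0.42,0,0,0,8.5],[0.42,0,0,0,8.5],[0.42,0,0,0,8.5],[0.42,0,0,0,8.5],[0.42,0,0,0,8.5],[0.42,0,0,0,8.5],[0.42,0,0,0,8.5]])

```text
t: 10.45
eef_pos: [551.0, -214.0, 266.9]
tcp_rot: [-0.041, 1.57, -0.061]
ft_force: [0.0, -0.1, 0.7]
opening: 0.581
```

```bash
python3 - <<'E'
from h import *
go([541,-212,220],-.108)
E
```

```text
t 10.45 tcp [ 551.  -214.   266.9] jawyaw -0.02 xaxis [ 0.001 -0.    -1.   ] F [ 0.  -0.1  0.7] op 0.581 j6 -0.46
delta world [-10.    2.  -46.9] tool [ 46.9   1.8 -10.1] turn deg about tool x 5.0
```

Call:
apply_moves(increments=[[0.42,0,0,0,5],[0.42,15,2,-5,0],[0.42,15,0,-5,0],[0.42,15,0,0,0],[0.42,0,0,0,0]])

```text
t: 10.95
eef_pos: [540.5, -210.7, 220.3]
tcp_rot: [2.612, 1.569, 2.511]
ft_force: [1.0, 0.4, -0.4]
opening: 0.58
```

```bash
python3 - <<'E'
from h import *
go([541,-212,220],-.108)
c=cam('wrist','w4.png');im=cv2.imread('pics/w4.png'); cv2.imwrite('pics/w4b.png',cv2.resize(im,(800,600)))
print(-c['R'].T@c['t'])
t=cam('top','t4.png')
print('pred spool',proj(c,[541,-212,95])/.64,'pred grip open', proj(c,[567,-316,196])/.64)
E
```

```text
t 10.95 tcp [ 540.5 -210.7  220.3] jawyaw -0.101 xaxis [-0.002  0.001 -1.   ] F [ 1.   0.4 -0.4] op 0.58 j6 -0.38
delta world [ 0.5 -1.3 -0.3] tool [ 0.3 -1.3  0.6] turn deg about tool x 0.4
[ 547.68544365 -140.37947549  379.88677326]
pred spool [394.85571745 290.9565839 ] pred grip open [476.42907424 566.57478046]
```

View pics/w4b.png

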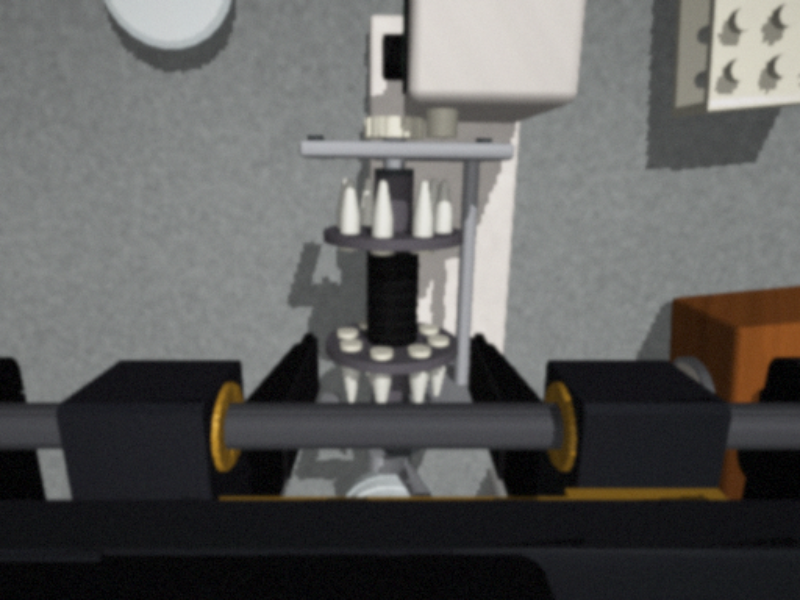

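```bash
python3 - <<'E'
from h import *
c=cam('wrist')
f=lambda p,z:onz(c,(p[0]+.5)*.64-.5,(p[1]+.5)*.64-.5,z).round(1)
R=Ro.from_euler('z',-.108).as_matrix()
for n,p,z in(('spool low end',(391,341),110),('spool at upper',(392,254),110),('spool axis side',(391.5,300),97),('plate near edge L',(302,158),131),('plate near edge R',(512,158),131),('plate far L',(302,142),131),('gear mid',(385,127),100),('shaft at upper plate',(394,164),95),('collar',(393,178),95)):
    P=f(p,z); print(n,P,'rot frame',(R.T@P).round(1))
print('O',(R.T@np.array([541,-212,0])).round(1), R.T@status.state()['eef_pos'])
E
```

```text
spool low end [ 537.  -238.5  110. ] rot frame [ 559.6 -179.2  110. ]
spool at upper [ 542.7 -187.9  110. ] rot frame [ 559.8 -128.3  110. ]
spool axis side [ 539.4 -217.6   97. ] rot frame [ 559.7 -158.2   97. ]
plate near edge L [ 504.3 -132.9  131. ] rot frame [515.7 -77.8 131. ]
plate near edge R [ 605.9 -143.   131. ] rot frame [617.8 -76.9 131. ]
plate far L [ 505.4 -125.5  131. ] rot frame [516.  -70.3 131. ]
gear mid [ 545.7 -120.5  100. ] rot frame [555.5 -61.  100. ]
shaft at upper plate [ 548.6 -140.1   95. ] rot frame [560.5 -80.2  95. ]
collar [ 547.3 -147.6   95. ] rot frame [560.  -87.7  95. ]
O [ 560.7 -152.5    0. ] [ 560.93945716 -151.52353347  222.43965107]
```

Spool axis and plate edges agree to about 1 mm with the present tool position. I'll lower and grip, checking force midway.

Call:
apply_moves(increments=[[0.42,20,-0.5,-1,0.4],[0.42,30,0,0,0],[0.42,30,0,0,0],[0.42,25,0,0,0],[0.42,18,0,0,0],[0.42,10,0,0,0],[0.42,0,0,0,0]])

```text
t: 11.8
eef_pos: [539.9, -211.3, 88.3]
tcp_rot: [2.601, 1.57, 2.493]
ft_force: [0.1, -0.4, -0.3]
opening: 0.58
```

```bash
python3 - <<'E'
from h import *
R=Ro.from_euler('z',-.108).as_matrix()
go(R@[559.9,-152,87],-.108)
E
```

```text
t 11.8 tcp [ 539.9 -211.3   88.3] jawyaw -0.108 xaxis [-0.001  0.    -1.   ] F [ 0.1 -0.4 -0.3] op 0.58 j6 -0.38
delta world [ 0.4 -0.1 -1.3] tool [ 1.3 -0.1  0.4] turn deg about tool x 0.0
```

Call:
apply_moves(increments=[[0.42,1.3,0,0.3,0],[1,0,0,0,0],[1,0,0,0,0],[1,0,0,0,0],[1,0,0,0,0],[1,0,0,0,0]])

```text
t: 12.4
eef_pos: [540.2, -211.4, 87.8]
tcp_rot: [-0.332, 1.57, -0.44]
ft_force: [-0.8, 1.1, 2.6]
opening: 0.311
```

Call:
apply_moves(increments=[[1,-2,0,0,0],[1,-2,0,0,0],[1,0,0,0,0]])

```text
t: 12.7
eef_pos: [540.0, -211.3, 91.3]
tcp_rot: [2.526, 1.57, 2.418]
ft_force: [-0.3, -0.5, -4.4]
opening: 0.31
```

Grip opening is 29.5 mm, and the force matches the rotor's weight, so nothing jams.

Call:
apply_moves(increments=[[1,-2,0,0,0],[1,-2,0,0,0],[1,0,0,0,0]])

```text
t: 13.0
eef_pos: [540.2, -211.4, 95.7]
tcp_rot: [-0.149, 1.57, -0.257]
ft_force: [-0.3, -0.7, -5.9]
opening: 0.311
```

Call:
apply_moves(increments=[[1,0,0,-5,0],[1,0,0,-6,0],[1,0,0,-6,0],[1,0,0,-6,0],[1,0,0,0,0]])

```text
t: 13.5
eef_pos: [516.3, -208.7, 95.5]
tcp_rot: [2.651, 1.57, 2.543]
ft_force: [1.0, -0.5, -4.4]
opening: 0.311
```

```bash
python3 - <<'E'
from h import *
R=Ro.from_euler('z',-.108).as_matrix()
go(R@[559.9-23,-152,60],-.108)
E
```

```text
t 13.5 tcp [ 516.3 -208.7   95.5] jawyaw -0.108 xaxis [-0.  0. -1.] F [ 1.  -0.5 -4.4] op 0.311 j6 -0.39
delta world [  1.1  -0.2 -35.5] tool [35.5 -0.1  1.1] turn deg about tool x -0.0
```

Call:
apply_moves(increments=[[1,5,0,1,0],[1,8,0,0,0],[1,8,0,0,0],[1,8,0,0,0],[1,6,0,0,0],[1,4,0,0,0],[1,0,0,0,0]])

```text
t: 14.2
eef_pos: [518.0, -208.9, 55.7]
tcp_rot: [2.688, 1.57, 2.581]
ft_force: [0.8, -0.3, -5.1]
opening: 0.307
```

Call:
apply_moves(increments=[[1,0,0,-6,0],[1,0,0,-10,0],[1,0,0,-14,0],[1,0,0,-14,0],[1,0,0,-14,0],[1,0,0,-14,0],[1,0,0,0,0]])

```text
t: 14.9
eef_pos: [444.6, -200.7, 56.8]
tcp_rot: [2.678, 1.569, 2.57]
ft_force: [1.2, 0.1, -3.9]
opening: 0.313
```

```bash
python3 - <<'E'
from h import *
R=Ro.from_euler('z',-.108).as_matrix()
p=status.state()['eef_pos']; print((R.T@p-[559.9,-152,0]).round(1))
go([p[0],p[1],140],.07)
c=cam('wrist','w5.png');im=cv2.imread('pics/w5.png');s=cam('scene','s5.png')
o=np.zeros((600,800,3),np.uint8);o[:300,:400]=cv2.resize(im,(400,300));o[300:,:400]=cv2.resize(cv2.imread('pics/s5.png'),(400,300));cv2.imwrite('pics/m5.png',o)
E
```

```text
[-96.2   0.4  56.8]
t 14.9 tcp [ 444.6 -200.7   56.8] jawyaw -0.108 xaxis [-0.001  0.001 -1.   ] F [ 1.2  0.1 -3.9] op 0.313 j6 -0.45
delta world [ 0.   0.  83.2] tool [-83.2   0.   -0.1] turn deg about tool x -10.2
```

View pics/m5.png

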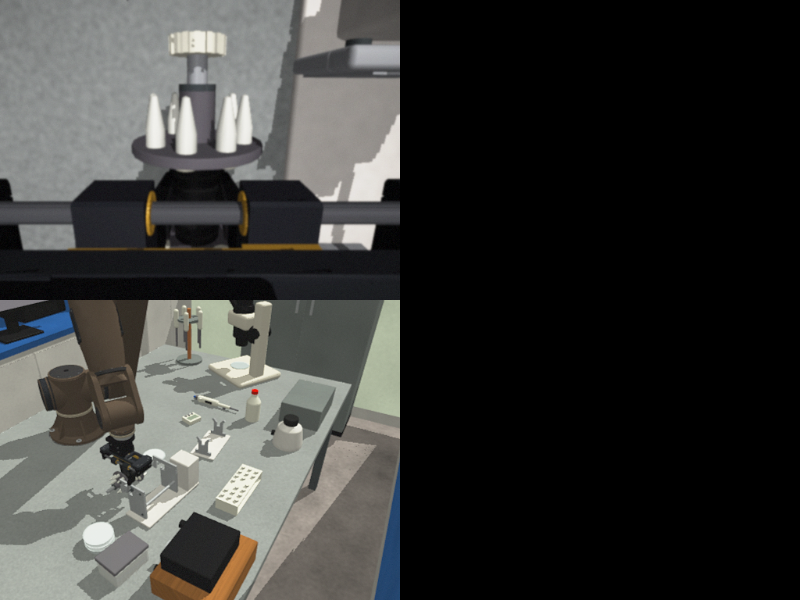

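The wrist view shows the rotor in the gripper, clear of the rotator with its gear end up in the picture; the bench view shows nothing disturbed. I'll lift, turn and carry.

Call:
apply_moves(increments=[[1,-15,0,0,0],[1,-25,0,0,0],[1,-30,0,0,0],[1,-30,0,0,0],[1,-30,0,0,0],[1,0,0,0,-3],[1,0,0,0,-4],[1,0,0,0,-3.2],[1,0,0,0,0]])

```text
t: 15.9
eef_pos: [447.0, -201.3, 186.6]
tcp_rot: [-0.481, 1.57, -0.41]
ft_force: [0.0, 1.0, -5.6]
opening: 0.308
```

```bash
python3 - <<'E'
from h import *
go([567.3,182,190],.07)
E
```

```text
t 15.9 tcp [ 447.  -201.3  186.6] jawyaw 0.071 xaxis [ 0.001 -0.    -1.   ] F [ 0.   1.  -5.6] op 0.308 j6 -0.63
delta world [120.3 383.3   3.4] tool [ -3.4 373.7 147.2] turn deg about tool x 0.1
```

Call:
apply_moves(increments=[[1,0,15,7,0],[1,0,25,10,0],[1,0,35,14,0],[1,0,35,14,0],[1,0,35,14,0],[1,0,35,14,0],[1,0,30,12,0],[1,0,20,8,0],[1,0,10,4,0],[1,0,0,0,0]])

```text
t: 16.9
eef_pos: [526.8, 45.8, 186.3]
tcp_rot: [1.287, 1.571, 1.357]
ft_force: [0.8, -0.6, -5.1]
opening: 0.309
```

```bash
python3 - <<'E'
from h import *
go([567.3,182,190],.07)
c=cam('wrist','w6.png');im=cv2.imread('pics/w6.png'); cv2.imwrite('pics/w6b.png',cv2.resize(im,(800,600)))
print('rest px',[ (proj(c,Ro.from_euler('z',.07).apply([x,y,z])+[567.3,182,0])/.64).round() .tolist() for x,y,z in ((-23,78,90),(23,78,90),(-23,-78,90),(23,-78,90))])
E
```

```text
t 16.9 tcp [526.8  45.8 186.3] jawyaw 0.071 xaxis [ 0.  0. -1.] F [ 0.8 -0.6 -5.1] op 0.309 j6 -0.11
delta world [ 40.5 136.2   3.7] tool [ -3.7 133.   50. ] turn deg about tool x 0.0
rest px [[457.0, -174.0], [565.0, -174.0], [447.0, 197.0], [538.0, 197.0]]
```

View pics/w6b.png

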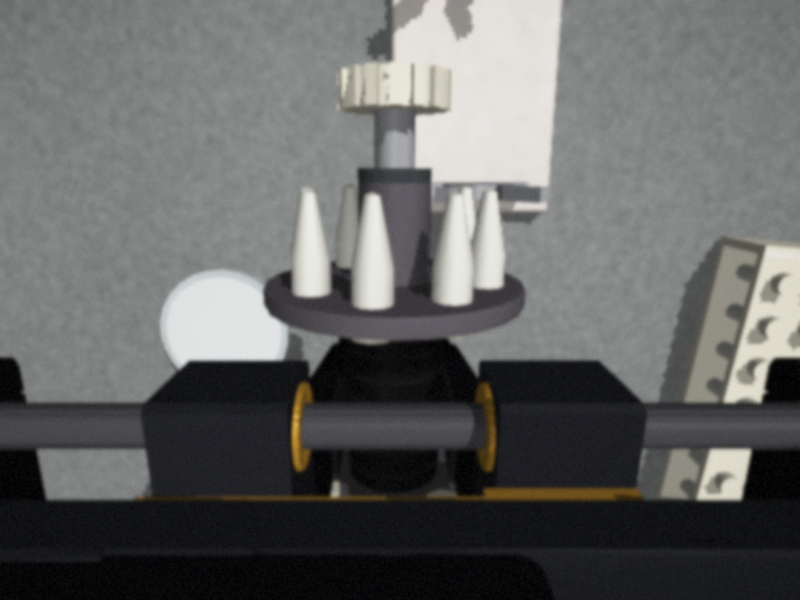

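```bash
python3 - <<'E'
from h import *
c=cam('wrist')
f=lambda p,z:onz(c,(p[0]+.5)*.64-.5,(p[1]+.5)*.64-.5,z).round(1)
a,b,l,k=f((561,5),11),f((549,184),11),f((391,5),11),f((547,205),11)
print('right edge',a,b,'yaw',np.arctan2(-(a-b)[0],(a-b)[1]),'left',l,'bottom corner(bench?)',k)
print('rotor axis: shaft',f((395,140),193.5),'gear',f((395.5,86),193.5),'tcp',status.state()['eef_pos'])
# rect from earlier clean top view
t=cam('top'); im=cv2.imread('pics/t.png'); g=np.zeros(im.shape[:2],np.uint8); roi=im[183:232,165:245]
m=((roi.min(2)>150)).astype(np.uint8); k,lab,st,_=cv2.connectedComponentsWithStats(m); i=1+st[1:,4].argmax()
pts=np.argwhere(lab==i)[:,::-1]+[165,183]
print(st[i])
W=np.array([onz(t,*p,11)[:2] for p in pts],np.float32); (cx,cy),(w,h),an=cv2.minAreaRect(W); print('rect',cx,cy,w,h,an)
E
```

```text
right edge [615.7 216.2  11. ] [624.3 110.8  11. ] yaw 0.0814135753695552 left [513.2 208.8  11. ] bottom corner(bench?) [625.   97.2  11. ]
rotor axis: shaft [521.3 122.7 193.5] gear [520.4 137.4 193.5] tcp [526.38508989  44.43868608 186.30538366]
[  12    8   57   31 1160]
rect 569.15673828125 182.75885009765625 99.276123046875 183.392333984375 3.944441795349121
```

```bash
python3 - <<'E'
from h import *
go([567.1,182.8,120],.073)
E
```

```text
t 17.05 tcp [526.4  44.1 186.4] jawyaw 0.069 xaxis [-0. -0. -1.] F [ 0.  -0.8 -4.9] op 0.31 j6 -0.11
delta world [ 40.7 138.7 -66.4] tool [ 66.3 135.5  50.2] turn deg about tool x -0.2
```

Call:
apply_moves(increments=[[1,0,15,6,-0.2],[1,0,25,9,0],[1,0,30,11,0],[1,0,30,11,0],[1,0,22,8,0],[1,0,13.5,5,0],[1,15,0,0,0],[1,25,0,0,0],[1,16,0,0,0],[1,10,0,0,0]])

```text
t: 18.05
eef_pos: [566.2, 183.2, 119.2]
tcp_rot: [-3.001, 1.569, -2.929]
ft_force: [-0.3, 0.8, -6.3]
opening: 0.308
```

```bash
python3 - <<'E'
from h import *
go([567.1,182.8,120],.073)
c=cam('wrist','w7.png');s=cam('scene','s7.png')
w=cv2.imread('pics/w7.png');q=cv2.imread('pics/s7.png')
o=np.zeros((600,800,3),np.uint8)
w2=cv2.resize(w[0:240],None,fx=1.5625,fy=1.5625,interpolation=cv2.INTER_CUBIC); o[:375]=w2[:375,:800]
p=proj(s,[567,182,80]).astype(int); x,y=p[0]-50,p[1]-30; print('scene crop',x,y)
cr=cv2.resize(q[y:y+56,x:x+100],None,fx=4,fy=4,interpolation=cv2.INTER_CUBIC); o[375:599,:400]=cr
cv2.imwrite('pics/m7.png',o)
E
```

```text
t 18.05 tcp [566.2 183.2 119.2] jawyaw 0.073 xaxis [-0.002 -0.    -1.   ] F [-0.3  0.8 -6.3] op 0.308 j6 0.13
delta world [ 0.9 -0.4  0.8] tool [-0.8 -0.5  0.8] turn deg about tool x -0.0
scene crop 220 136
```

View pics/m7.png

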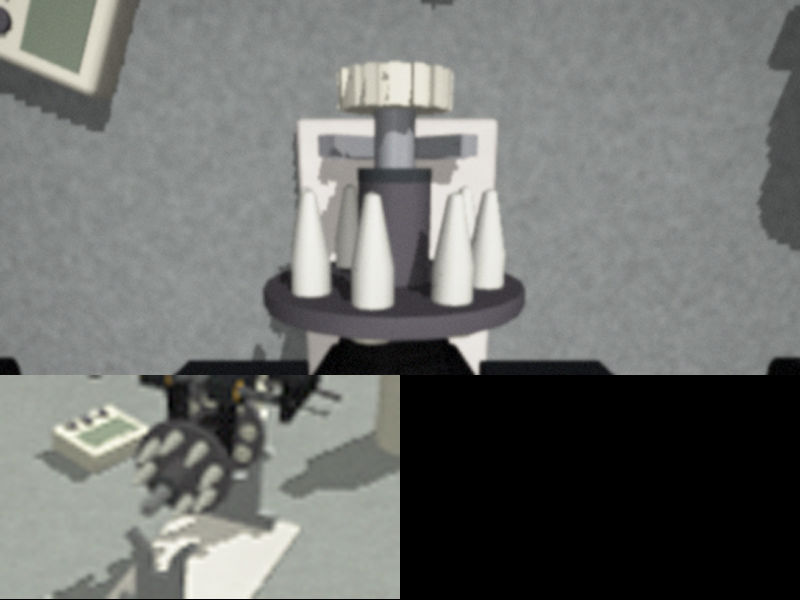

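Last view: the far rest spans columns 319 to 477 under the shaft (395), and the base's far edge spans 297 to 496 at row 121. I'll compare them as points.

```bash
python3 - <<'E'
from h import *
c=cam('wrist')
f=lambda p,z:onz(c,(p[0]+.5)*.64-.5,(p[1]+.5)*.64-.5,z)
R=Ro.from_euler('z',.073).as_matrix(); T=status.state()['eef_pos']
for n,p,z in(('baseL',(298,121),11),('baseR',(496,121),11),('rest L far',(319,135),90),('rest R far',(477,135),90),('rest L near',(319,155),90),('rest R near',(477,155),90),
  ('base right low',(487,335),11),('base left low',(306,335),11),('shaft',(395,140),126.5),('collar face row168',(395,168),137),('gear in face',(396,112),137),('gear out',(396,64),126)):
    print(n,(R.T@(f(p,z)-T)).round(1))
E
```

```text
baseL [ -49.6   92.3 -109.4]
baseR [  51.5   92.5 -109.4]
rest L far [-27.7  81.2 -30.4]
rest R far [ 29.6  81.3 -30.4]
rest L near [-27.9  74.2 -30.4]
rest R near [ 29.9  74.3 -30.4]
base right low [  52.5  -22.8 -109.4]
base left low [ -50.4  -23.  -109.4]
shaft [-0.1 77.8  6.1]
collar face row168 [-0.1 69.9 16.6]
gear in face [ 0.1 84.5 16.6]
gear out [ 0.1 98.4  5.6]
```

The stand's centre lies 1 mm in +x and about 0.5 mm in -y from the rotor. I'll correct and lower, slowly at the end.

Call:
apply_moves(increments=[[1,0,-0.5,1,0],[1,8,0,0,0],[1,12,0,0,0],[1,12,0,0,0],[1,10,0,0,0],[1,8,0,0,0],[1,0,0,0,0]])

```text
t: 18.9
eef_pos: [567.0, 183.2, 69.0]
tcp_rot: [-3.046, 1.569, -2.973]
ft_force: [-0.9, 0.2, -5.3]
opening: 0.306
```

Call:
apply_moves(increments=[[1,4,0,0,0],[1,4,0,0,0],[1,2,0,0,0],[1,0,0,0,0]])

```text
t: 19.3
eef_pos: [567.5, 183.3, 60.3]
tcp_rot: [2.741, 1.571, 2.814]
ft_force: [0.2, 0.0, -4.9]
opening: 0.307
```

Call:
apply_moves(increments=[[1,1.5,0,0,0],[1,1,0,0,0],[1,0,0,0,0]])

```text
t: 19.6
eef_pos: [567.6, 183.3, 57.9]
tcp_rot: [1.38, 1.571, 1.453]
ft_force: [-0.3, 0.4, -4.7]
opening: 0.311
```

No side forces, so the shaft is in the notches. The last 3 mm go in small steps.

Call:
apply_moves(increments=[[1,1,0,0,0],[1,1,0,0,0],[1,0,0,0,0]])

```text
t: 19.9
eef_pos: [567.5, 183.3, 55.8]
tcp_rot: [2.931, 1.571, 3.005]
ft_force: [0.1, 0.2, -4.8]
opening: 0.311
```

Call:
apply_moves(increments=[[1,0.7,0,0,0],[1,0.5,0,0,0],[1,0,0,0,0]])

```text
t: 20.2
eef_pos: [567.6, 183.3, 54.9]
tcp_rot: [0.364, 1.571, 0.438]
ft_force: [-1.1, -1.0, -3.3]
opening: 0.309
```

Call:
apply_moves(increments=[[1,0.5,0,0,0],[1,0,0,0,0]])

```text
t: 20.4
eef_pos: [567.7, 183.4, 54.7]
tcp_rot: [0.238, 1.57, 0.311]
ft_force: [-1.3, -0.8, 4.4]
opening: 0.308
```

Call:
apply_moves(increments=[[1,0.5,0,0,0],[1,0,0,0,0]])

```text
t: 20.6
eef_pos: [567.7, 183.4, 54.7]
tcp_rot: [0.195, 1.57, 0.269]
ft_force: [-4.6, -0.9, 9.9]
opening: 0.307
```

Contact comes at the expected height (TCP 54.7, 54.8 predicted), with an upward force. I'll release and withdraw straight up.

Call:
apply_moves(increments=[[0.42,0,0,0,0],[0.42,0,0,0,0],[0.42,0,0,0,0],[0.42,0,0,0,0],[0.42,-5,0,0,0],[0.42,-20,0,0,0],[0.42,-35,0,0,0],[0.42,-40,0,0,0],[0.42,-40,0,0,0],[0.42,0,0,0,0]])

```text
t: 21.6
eef_pos: [569.4, 183.8, 199.3]
tcp_rot: [0.14, 1.562, 0.214]
ft_force: [-0.0, 0.1, 0.5]
opening: 0.577
```

Call:
apply_moves(increments=[[0.42,-30,0,-40,0],[0.42,0,0,-45,0],[0.42,0,0,-30,0],[0.42,0,0,0,0],[0.42,0,0,0,0]])

```text
t: 22.1
eef_pos: [453.1, 175.0, 224.0]
tcp_rot: [0.206, 1.57, 0.28]
ft_force: [0.0, -0.8, 0.8]
opening: 0.583
```

```bash
python3 - <<'E'
from h import *
t=cam('top','t8.png');s=cam('scene','s8.png');w=cam('wrist','w8.png')
def o(a,b): return cv2.resize(a,b,interpolation=cv2.INTER_CUBIC)
T=cv2.imread('pics/t8.png');S=cv2.imread('pics/s8.png');W=cv2.imread('pics/w8.png')
m=np.zeros((600,800,3),np.uint8)
m[:300,:400]=o(S[120:225,200:340],(400,300)); m[:300,400:]=o(S[180:285,120:260],(400,300))
m[300:,:400]=o(T[180:255,170:270],(400,300)); m[300:,400:]=o(W,(400,300))
cv2.imwrite('pics/m8.png',m); print(status.state()['eef_pos'],status.state()['ft_force'])
# rotor: spool dark centroid in both views
R=Ro.from_euler('z',.073).as_matrix(); M=np.array([567.7,183,62])
print('pred px top spool',proj(t,M),'scene',proj(s,M))
for n,im,c in(('top',T,t),('scene',S,s)):
    p=proj(c,M).astype(int); r=12; g=(im[p[1]-r:p[1]+r,p[0]-r:p[0]+r].max(2)<40).astype(np.uint8); k,l,st,ce=cv2.connectedComponentsWithStats(g)
    print(n,[(st[i,4],(ce[i]+p-r).round(1).tolist(),onz(c,*(ce[i]+p-r),68).round(1).tolist()) for i in range(1,k) if st[i,4]>20])
# handle: dark blob in the scene near open grip
p=proj(s,[565,-316,196]).astype(int);g=(S[p[1]-25:p[1]+25,p[0]-25:p[0]+25].max(2)<40).astype(np.uint8);k,l,st,ce=cv2.connectedComponentsWithStats(g)
print('handle scene',p,[(st[i].tolist(),(ce[i]+p-25).round(1).tolist()) for i in range(1,k) if st[i,4]>15])
for a in (1.6,1.95): print(a,proj(s,np.array([536.5,-313,122])+72.5*np.array([-np.cos(a)*.994,np.cos(a)*.108,np.sin(a)])).round(1))
E
```

```text
[453.79880322 174.925575   223.4486215 ] [-0.12007668  0.19263449  0.722587  ]
pred px top spool [202.40864593 203.2073864 ] scene [270.41164844 170.98750381]
top [(np.int32(73), [204.7, 204.9], [561.6, 174.3, 68.0])]
scene [(np.int32(35), [274.1, 165.8], [567.9, 207.7, 68.0])]
handle scene [168 226] [([20, 19, 9, 17, 86], [166.9, 227.8])]
1.6 [160.  222.7]
1.95 [168.  228.5]
```

The picture limit is reached, so I'll check the rotor's ends numerically.

```bash
python3 - <<'E'
from h import *
R=Ro.from_euler('z',.073).as_matrix(); M=np.array([567.5,182.7,62])
for n,f in(('top','t8.png'),('wrist','w8.png'),('scene','s8.png')):
    c=cam(n); im=cv2.imread('pics/'+f); r=14 if n!='wrist' else 40
    e=proj(c,M+R@[0,91,5 if n!='scene' else 0]); p=e.astype(int)
    print(n,'gear expected',e.round(1),'mid',proj(c,M).round(1),'plain',proj(c,M+R@[0,-91,0]).round(1))
    if not(r<=p[0]<512-r and r<=p[1]<384-r): continue
    cut=im[p[1]-r:p[1]+r,p[0]-r:p[0]+r]; g=(cut.min(2)>(cut.min(2).mean()+35)).astype(np.uint8); k,l,st,ce=cv2.connectedComponentsWithStats(g)
    for i in range(1,k):
        if st[i,4]>8: print('  blob',st[i].tolist(),(ce[i]+p-r).round(1))
    # ascii of the spool region in top
    if n=='top':
        q=proj(c,M).astype(int); print('\n'.join(''.join(' .:-=+*#%@'[v//26] for v in row) for row in im[q[1]-16:q[1]+17,q[0]-38:q[0]+38].max(2)))
E
```

```text
top gear expected [173.2 203.1] mid [202.5 203.3] plain [231.5 203.2]
  blob [0, 0, 28, 10, 170] [169.  192.2]
++++++++++++++++++++++++++++++++++++++++++++++++++++++++++++++++++++++++++++
++++++++++++++++++++++++++++++++++++++++++++++++++++++++++++++++++++++++++++
++++++++++++++++++++++++++++++++++++++++++++++++++++++++++++++++++++++++++++
++++++++++++++++++++++++++++++++++++++++++++++++++++++++++++++++++++++++++++
++++++++++++++++++++++++++==-===----=+*********+=-+******************+++++++
+++++++++++=---------------:::-:::::=*#%%%%%#%#*=-=*#####%%%%########*++++++
++++++++++=-:::::::::::::::::::::::.:+#%%%%%%%%*=-=*#####%%%%#***#%%#*===+++
++++++++++=:.....:::::::::.:::::--:..-+#%%%%%%#*=-=+*#########++*#%%#*=-=+++
++++++++++=::...:::::::::::::-----:..:+#%%%%%%#+--+********###+=+*#%#*=-=+++
+++++++++=-:::::::::::::::::------::.:=*%%%%%%#+==*###*****###+==+#%#*=-=+++
++====----::::::::::::--::::------::..-*#%%%%%#+-=+#######*##*+==+*##*=-=+++
-----::::::::::::-:------:::------::..:=*#####*=--=+******####+=-=+++=--=+++
:::::::::::--------------:::------::...:-=====---:-=+**#######+=-
[... 1327 characters left out ...]
-----------------------------::......-+++++++++++++++++++++++++=------
-----------------------------------::......-=+++++++++**+++++++++++++=------
-------------------::::::::--------::......-=++++++++*##*++++++++++++=------
wrist gear expected [372.5  84.1] mid [362.2 177. ] plain [354.9 257.5]
  blob [36, 33, 13, 11, 99] [374.3  81.7]
  blob [50, 33, 4, 11, 31] [383.3  82.3]
  blob [45, 35, 23, 14, 140] [390.   88.5]
  blob [0, 41, 32, 12, 239] [343.5  89.8]
  blob [48, 59, 22, 21, 341] [390.1 113. ]
  blob [14, 69, 6, 11, 46] [348.9 118.9]
  blob [38, 70, 5, 10, 40] [372.3 119.1]
scene gear expected [281.2 157.5] mid [270.3 171. ] plain [258.4 185.8]
  blob [7, 8, 11, 8, 33] [279.8 154.1]
```

```bash
python3 -c "
from cell import env,status
print(status.state()['t']); env.job_done()"
```

```text
22.4
the job is handed in; nothing more can be done
```

The job is handed in at 22.4 s on the robot's clock. The rotor is in the loading stand, the lever is open and the gripper is clear. No verdict was reported.

**Lever:** I gripped the handle and swung it up with the rotor still in its seats. The grip slipped off just past upright, so I came down in front and pushed it back with shut fingers. At about 21 N it stopped moving, at the position expected for the stop. In the last scene image the handle lies within 1.5 px of where 1.95 rad would put it, which is about 1.90 ± 0.1 rad.

**Rotor:** It came up 8 mm, about 23 mm forward, down and out, and the wrist force stayed near the rotor's own weight. I carried it over and lowered it into the notches. Contact came at TCP z = 54.7 mm, against 54.8 predicted, and the force turned upward to 10 N before I let go. There was no force on the gripper as it withdrew.

**Final checks:**
- **Wrist view:** the gear end is within about 4 px (roughly 4 mm) of its expected place.
- **Scene view:** the gear's visible part was about 3 px (roughly 10 mm) high, which I put down to the rest hiding its lower half.
- **Top view:** the arm hid part of the rotor, so it was not conclusive.
- **Not checked:** I had used all 12 pictures, so the final placing was judged from numbers only. The other things on the bench were not re-measured at the end, though I saw no contact with them.

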